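# Run a finger along the flip lids of a curved specimen strip

### The arm

A 6-joint arm with a two-finger parallel gripper is mounted at the origin on a cart in front of the work surface, level with it; the furniture and walls round the work are solid. World frame = base frame: x ahead of the robot, y to its left, z up, the work surface at z = 0. Lengths are in mm, angles in rad, forces in N, time in s.
With the tool pointing down it reaches from about 350 to 875 mm from the base axis. Payload 4.2 kg.
Tool frame: the origin (TCP) lies on the centre line of the jaws, within the pads' length; the fingertips stand ahead of it and the grasp point (between the pads) lies 5 mm behind it (env.tips_ahead is the z of the fingertips in the tool frame, in mm); z points along the fingers, y is the line along which they close (so a half turn about z gives the same grasp; the last joint's range is limited). The gripper opens to 85 mm and grips with 20 to 120 N. Pads are 22 mm wide; open, the fingers measure 114 mm over their backs; the gripper's body (76 mm by 85 mm) begins 54 mm behind the grasp point. The pads swing forward as they close: fully open they stand 13 mm farther back than shut.
Start: joints at [-0.869, 0.385, 0.008, 0, -1.194, -0.259], TCP at [267.806, -564.694, 245.312] pointing down, gripper open.
Joint ranges: [-3.14, 3.14], [-1.21, 2.06], [-1.07, 1.41], [-3.16, 2.05], [-2.99, -0.16], [-3.1, 3.1]. Speed limits (rad/s): [2.79, 2.79, 3.14, 3.14, 3.14, 3.14].

### API

Orientations are given as a rotation vector (axis times angle).
In Python, from bench import env gives the robot as it stands.
- The arm moves only by the tool move_arm, never from a script. Its argument "steps" is a list of rows, each a list of 7 numbers: the shift along the tool's x, y, z in cm, then the turn, a rotation vector about the tool's x, y, z in degrees, then the opening in per cent of the stroke, from 0 (shut) to 100 (fully open). In form: [[x, y, z, rx, ry, rz, hand], ...]. A call has 1 to 20 rows; each row shifts and turns the commanded pose from where the row before left it, along the tool's axes as they then stand; what a row does not reach is not made up. A row lasts 1/10 s, in which the tool goes at most 50 mm and 8.59 degrees, less where a joint would pass 70% of its speed; a pose out of reach is approached as far as the arm can. A call with a gripper value outside its range is refused whole. The fingers move at their own pace and stop on an object; the grip force is fixed at half the most. Time passes only in rows, so rows that do not move let the fingers close. It gives the time, the measured TCP pose, the force, the opening and the grip force at its end, in the units of the state.
- env.observe(): the state, without advancing time (a new reading comes with each control period).
- env.read_camera(name): name is "scene" or "top" or "wrist"; returns the picture (400x640x3 uint8, red, green, blue); there is no depth.
- env.camera_model(name): a dict with "vertical_fov" (degrees; the focal length in pixels is half the picture's height over the tangent of half this angle, whatever the lens; pixels are square), "cx", "cy" (the principal point, pixels), "k1" (the pictures are not rectified: a ray, as slopes to the right and down, at radius r is drawn at 1 + k1 r^2 times it, then the intrinsics apply), "rvec" (rotation vector, rad) and "tvec" (3), from world to camera coordinates, as OpenCV has them. Camera axes: x right, y down, z forward; pixel columns grow to the right and rows downward; lengths in mm; the calibration is good to about 2 mm. A picture is of the moment at which its call begins: read the wrist's pose just before it. camera_model takes no time and is no camera call; for the wrist camera it gives the pose at the moment of the call.
- env.close_job(): hands the job in; it is judged then, once.
Trained networks look in the newest picture that a camera, given by its name, has taken for a name from the list of things; names that differ only in an ending like _2 or _b are one class to them, and where a whole thing is asked for, a point or a joint stands for the part that bears it (a point fixed in the world has none). Each returns a list of dicts, best first, with "confidence" (0 to 1); they miss things now and then, are a little off and sometimes report something else, mostly with a low value. They report only what shows in the picture. A call takes as long as a camera call.
- env.masks_of(thing, camera): "mask" (400x640 bool, what is visible of it).
- env.spot_point(thing, camera): "centre" ([x, y, z] in mm, in the coordinates of the camera as it stood for that picture, good to about 4 mm: a listed point, or the origin of a listed thing).
The state is a dict: "t": time; "joint_positions": joint angles; "qd": joint speeds; "effort": joint torques, N m; "eef_pos": TCP position; "eef_rot": TCP orientation; "contact_force": force on the tool from outside, world axes, zero at the start; "wrist_torque": the same for the moment, N m; "finger_gap": finger opening in mm; "finger_force": force on a finger pad.
Only numpy, scipy, OpenCV 4.12 (cv2) and the standard library are available. Lean on these libraries where they do the work, as an engineer would, in place of code of your own. Each camera call takes 0.05 s, during which the arm holds its last target. There are 200 camera calls.

### The job

Close the five open flip lids of the curved specimen strip by running the fingertips gently along the arc of cells, barely above their tops, from cell 1 (the end towards which the open lids lean back) to cell 5, so that each lid is folded down flat on its cell in turn. Do not grip, lift or shove the strip, leave the things around it where they are, and end clear of everything.

Things in the scene. Friction and masses are not known exactly. Their poses are not given: they have to be found in the camera images.
- specimen_strip: loose curved strip of grey plastic, 0.8 kg, 215 mm from corner to corner, 44 mm wide: five open 28 mm square cells, rims 33 mm high, 34 mm (0.2267 rad) apart on an arc of 150 mm radius, white flip lids standing open. Origin: on the table under the middle of cell 3; x points away from the arc's centre (at x = -150 mm), y along the row towards cell 5, z up. End stops 16 mm high, 100 mm of arc from the origin
- cell1 (a point): middle of the top face that lid 1 has when closed, 36.5 mm above the table; fixed to the strip, axes as the strip's. The lid's hinge lies across the row, 14.5 mm before this point (towards the cell-1 end) and 34.5 mm above the table. Cell 1 is the end to begin at
- lid1 (a joint): angle of lid 1: 0 closed flat, 1.57 upright, up to 2.0 leaning back towards the cell-1 end. White plate 27 mm wide, 3 mm thick, reaching 30 mm from its hinge. It folds shut when pushed in the direction from cell 1 to cell 5 and jams when pushed the other way. Slight hinge friction (about 0.05 N at the lid's edge) keeps it where it is left
- cell2 (a point): middle of the top face that lid 2 has when closed, 36.5 mm above the table; fixed to the strip, axes as the strip's. The lid's hinge lies across the row, 14.5 mm before this point (towards the cell-1 end) and 34.5 mm above the table
- lid2 (a joint): angle of lid 2: 0 closed flat, 1.57 upright, up to 2.0 leaning back towards the cell-1 end. White plate 27 mm wide, 3 mm thick, reaching 30 mm from its hinge. It folds shut when pushed in the direction from cell 1 to cell 5 and jams when pushed the other way. Slight hinge friction (about 0.05 N at the lid's edge) keeps it where it is left
- cell3 (a point): middle of the top face that lid 3 has when closed, 36.5 mm above the table; fixed to the strip, axes as the strip's. The lid's hinge lies across the row, 14.5 mm before this point (towards the cell-1 end) and 34.5 mm above the table
- lid3 (a joint): angle of lid 3: 0 closed flat, 1.57 upright, up to 2.0 leaning back towards the cell-1 end. White plate 27 mm wide, 3 mm thick, reaching 30 mm from its hinge. It folds shut when pushed in the direction from cell 1 to cell 5 and jams when pushed the other way. Slight hinge friction (about 0.05 N at the lid's edge) keeps it where it is left
- cell4 (a point): middle of the top face that lid 4 has when closed, 36.5 mm above the table; fixed to the strip, axes as the strip's. The lid's hinge lies across the row, 14.5 mm before this point (towards the cell-1 end) and 34.5 mm above the table
- lid4 (a joint): angle of lid 4: 0 closed flat, 1.57 upright, up to 2.0 leaning back towards the cell-1 end. White plate 27 mm wide, 3 mm thick, reaching 30 mm from its hinge. It folds shut when pushed in the direction from cell 1 to cell 5 and jams when pushed the other way. Slight hinge friction (about 0.05 N at the lid's edge) keeps it where it is left
- cell5 (a point): middle of the top face that lid 5 has when closed, 36.5 mm above the table; fixed to the strip, axes as the strip's. The lid's hinge lies across the row, 14.5 mm before this point (towards the cell-1 end) and 34.5 mm above the table
- lid5 (a joint): angle of lid 5: 0 closed flat, 1.57 upright, up to 2.0 leaning back towards the cell-1 end. White plate 27 mm wide, 3 mm thick, reaching 30 mm from its hinge. It folds shut when pushed in the direction from cell 1 to cell 5 and jams when pushed the other way. Slight hinge friction (about 0.05 N at the lid's edge) keeps it where it is left
- vial_a: sample vial with a screw cap, 22 mm across, 52 mm tall; stands on the table on the hollow side of the curved strip; a bystander. Origin: centre of its underside
- vial_b: a second such vial, 22 mm across, 52 mm tall, beside the first; a bystander. Origin: centre of its underside
- eyepiece: black spare microscope eyepiece, 33 mm across, 45 mm tall, standing on the table on the bulging side of the strip; a bystander. Origin: centre of its underside
- objective_can: black screw canister with a ribbed cap, 40 mm across, 51 mm tall, standing on the bulging side of the strip; a bystander. Origin: centre of its underside
- petri_dish: clear shallow round dish, 60 mm across, 13 mm tall, towards the left edge of the table; a bystander. Origin: centre of its underside
- mouse: computer mouse, 103 x 59 x 39 mm, near the left front of the table; a bystander. Origin: centre of its underside
- pen: ball pen lying flat, 145 mm long, 11 mm thick, near the right front of the table; a bystander. Origin: centre of its underside

How it is judged:
By the outcome, as a careful person would: the job done as asked, in the order asked, and still so for the second after the job is handed in, with the robot touching nothing.
It also fails if it takes over 48 s, if anything falls off the work surface, if the arm or the gripper's body presses on something with over 40 N, if the wrist force passes 120 N, or if a joint passes its speed limit or range.

## Working session

There is one attempt and no reset: what is moved stays moved. The work goes in short steps, Python scripts to look and compute and a tool call to move; the robot and the scene stay as the last step left them, time stands still between calls to the robot, and variables do not carry over. Pictures are saved under pics/ and viewed, at most 10 in all, crops included, and the job is handed in when it is done.

Besides the shell and the picture viewer there is one more tool, called after "Request:" as name(argument=value, ...) on one line, values as JSON. move_arm: Moves the arm, as the interface text tells. Its arguments: {"type":"object","properties":{"steps":{"type":"array","items":{"type":"array","items":{"type":"number"}}}},"required":["steps"]}

```bash
mkdir -p pics; cat > h.py <<'E'
import numpy as np,cv2
from bench import env
from scipy.spatial.transform import Rotation as R
def cam(n):
    m=env.camera_model(n); f=200/np.tan(np.radians(m["vertical_fov"]/2))
    return m,f,R.from_rotvec(m["rvec"]).as_matrix(),np.array(m["tvec"])
def w(n,p):
    m,f,r,t=cam(n); return r.T@(np.array(p)-t)
def proj(n,P):
    m,f,r,t=cam(n); c=r@np.array(P)+t; s=c[:2]/c[2]; s=s*(1+m["k1"]*(s@s)); return s*f+[m["cx"],m["cy"]]
def save(n,name):
    im=env.read_camera(n); cv2.imwrite("pics/"+name,im[:,:,::-1]); return im
E
python3 - <<'E'
from h import *
a=save("top","top.png");b=save("scene","scene.png")
cv2.imwrite("pics/both.png",cv2.resize(np.vstack([a,b])[:,:,::-1],(480,600)))
print(env.tips_ahead, env.observe()["eef_rot"], env.observe()["t"])
for c in["top","scene"]:
  for n in["specimen_strip","cell1","cell2","cell3","cell4","cell5","vial_a","eyepiece","objective_can"]:
    for d in env.spot_point(n,c)[:2]: print(c,n,round(d["confidence"],2),w(c,d["centre"]).round(1))
print(env.observe()["t"])
E
```

```text
14.0 [ 0.68949132 -3.06441143 -0.00307878] 0.1
top specimen_strip 0.94 [ 556.2 -121.    -7.9]
top specimen_strip 0.24 [553.8 -48.6  33.4]
top cell1 0.95 [ 528.2 -175.    35.3]
top cell1 0.87 [552.7 -48.9  32.8]
top cell2 0.95 [ 528.2 -175.    35.3]
top cell2 0.87 [552.7 -48.9  32.8]
top cell3 0.95 [ 528.2 -175.    35.3]
top cell3 0.87 [552.7 -48.9  32.8]
top cell4 0.95 [ 528.2 -175.    35.3]
top cell4 0.87 [552.7 -48.9  32.8]
top cell5 0.95 [ 528.2 -175.    35.3]
top cell5 0.87 [552.7 -48.9  32.8]
top vial_a 0.54 [ 470.4 -145.8    1.2]
top vial_a 0.36 [485.4 -78.4  -2.3]
top eyepiece 0.54 [635.7 -88.3   1.6]
top objective_can 0.74 [ 636.5 -169.3   -3. ]
scene specimen_strip 0.89 [ 5.575e+02 -1.188e+02  5.000e-01]
scene specimen_strip 0.63 [564.3 -88.3  41.3]
scene cell1 0.95 [560.7 -86.3  43.8]
scene cell1 0.82 [553.4 -49.6  37. ]
scene cell2 0.95 [560.7 -86.3  43.8]
scene cell2 0.82 [553.4 -49.6  37. ]
scene cell3 0.95 [560.7 -86.3  43.8]
scene cell3 0.82 [553.4 -49.6  37. ]
scene cell4 0.95 [560.7 -86.3  43.8]
scene cell4 0.82 [553.4 -49.6  37. ]
scene cell5 0.95 [560.7 -86.3  43.8]
scene cell5 0.82 [553.4 -49.6  37. ]
scene vial_a 0.69 [483.3 -86.1   1.7]
scene vial_a 0.43 [ 465.6 -146.3    3.9]
scene eyepiece 0.7 [636.3 -91.4   4.6]
scene eyepiece 0.23 [ 552.3 -151.1   38.8]
scene objective_can 0.73 [ 636.3 -170.5    4.1]
scene objective_can 0.49 [ 561.1 -121.1   39.4]
1.0
```

View pics/top.png

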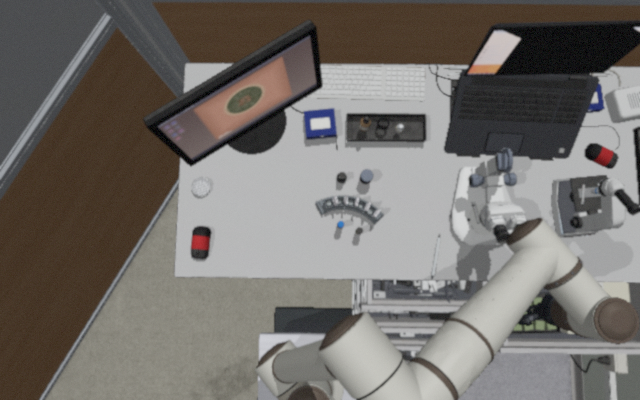

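View pics/scene.png

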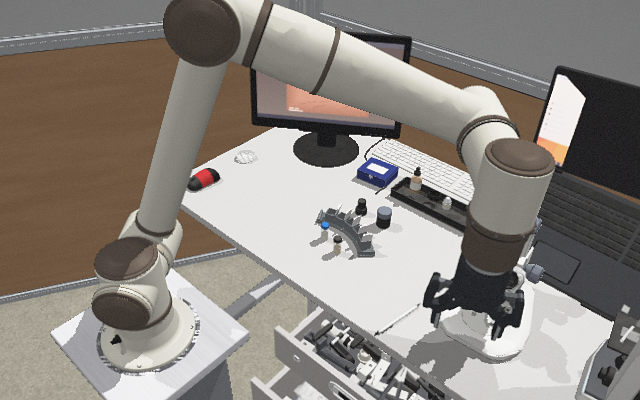

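The top view shows the strip around pixel (350,208), bulging away from the robot, with the vials at (340,225) and (358,231), and the eyepiece and canister at (341,177) and (366,177). The scene view shows the gripper hanging over the microscope on the right. I'll zoom in on the strip to see which way the lids lean.

```bash
python3 - <<'E'
from h import *
a=cv2.imread("pics/top.png")[165:245,305:400];b=cv2.imread("pics/scene.png")[190:270,300:395]
cv2.imwrite("pics/z.png",np.vstack([cv2.resize(x,(356,300),interpolation=3) for x in(a,b)]))
o=env.observe();m,f,r,t=cam("wrist");T=R.from_rotvec(o["eef_rot"]).as_matrix()
print("cam in tool",T.T@(-r.T@t-o["eef_pos"]),"\n axes x,y,z in tool\n",T.T@r.T, m["vertical_fov"]); print("T",T.round(3))
for n in("top","scene"): print(n,proj(n,[557,-120,0]),proj(n,[557,-20,0]))
E
```

```text
cam in tool [ 7.73239552e+01  1.17108765e-01 -1.29220352e+02] 
 axes x,y,z in tool
 [[-8.18038711e-04 -9.52363028e-01 -3.04965561e-01]
 [ 9.99999197e-01 -1.07434844e-03  6.72638845e-04]
 [-9.68235642e-04 -3.04964766e-01  9.52363142e-01]] 60.43623532583884
T [[-0.904 -0.428 -0.   ]
 [-0.428  0.904  0.   ]
 [ 0.     0.    -1.   ]]
top [350.61102913 202.49877732] [318.96914115 202.17194763]
scene [350.87239959 231.14755953] [322.94820702 215.04017187]
```

View pics/z.png

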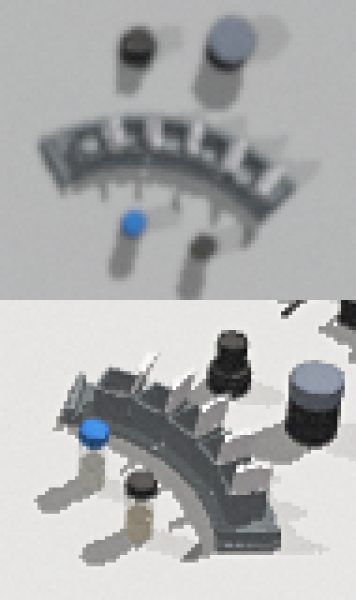

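The lids stand on the right (−y) edges of their cells, so cell 1 is at the right end of the strip, around (528,-175), and cell 5 at the left. Next I move above the strip for a close look with the wrist camera.

Request:
move_arm(steps=[[0, 0, -4, 0, 0, 0, 0], [0, 0, -4, 0, 0, 0, 0], [-3.43, 1.88, 0, 0, 0, 0, 0], [-3.43, 1.88, 0, 0, 0, 0, 0], [-3.43, 1.88, 0, 0, 0, 0, 0], [-3.43, 1.88, 0, 0, 0, 0, 0], [-3.43, 1.88, 0, 0, 0, 0, 0], [-3.43, 1.88, 0, 0, 0, 0, 0], [-3.43, 1.88, 0, 0, 0, 0, 0], [-3.43, 1.88, 0, 0, 0, 0, 0], [-3.43, 1.88, 0, 0, 0, 0, 0], [-3.43, 1.88, 0, 0, 0, 0, 0], [-3.43, 1.88, 0, 0, 0, 0, 0], [-3.43, 1.88, 0, 0, 0, 0, 0], [-3.43, 1.88, 0, 0, 0, 0, 0], [-3.43, 1.88, 0, 0, 0, 0, 0], [0, 0, 3.9, 0, 0, 8.5, 0], [0, 0, 3.9, 0, 0, 8.5, 0], [0, 0, 3.9, 0, 0, 8.5, 0], [0, 0, 3.9, 0, 0, 8.5, 0]])

```text
t: 3.0
eef_pos: [588.9, -120.9, 168.2]
eef_rot: [0.245, 3.131, 0.0]
contact_force: [0.9, -0.6, 0.0]
finger_gap: 0.2
finger_force: 0.0
```

Request:
move_arm(steps=[[0, 0, 0, 0, 0, 0, 0], [0, 0, 0, 0, 0, 0, 0]])

```text
t: 3.2
eef_pos: [589.5, -121.4, 170.0]
eef_rot: [0.231, 3.133, -0.002]
contact_force: [0.1, 0.1, 1.3]
finger_gap: -0.0
finger_force: 0.0
```

```bash
python3 - <<'E'
from h import *
o=env.observe();print(o["t"],o["eef_pos"],env.tips_ahead,o["finger_gap"],o["contact_force"]);T=R.from_rotvec(o["eef_rot"]).as_matrix();print(T.round(3))
save("wrist","w1.png")
c="wrist"
for n in["specimen_strip","cell1","vial_a","eyepiece","objective_can"]:
    for d in env.spot_point(n,c)[:6]: 
        P=w(c,d["centre"]); print(n,round(d["confidence"],2),P.round(1),proj(c,P).round())
E
```

```text
3.2 [ 589.48237647 -121.39231467  169.97043863] 14.0 -0.02102449110869553 [0.06567011 0.11286546 1.30407573]
[[-0.989  0.146 -0.   ]
 [ 0.146  0.989 -0.001]
 [-0.    -0.001 -1.   ]]
specimen_strip 0.65 [ 557.5 -117.6    4.2] [317. 142.]
cell1 0.97 [ 548.3 -154.    37.3] [268. 144.]
cell1 0.93 [553.  -52.6  40.1] [401. 131.]
cell1 0.83 [563.5 -82.9  38.7] [362. 150.]
cell1 0.76 [ 534.5 -180.3   37.6] [231. 131.]
cell1 0.64 [ 562.8 -120.8   37.3] [314. 156.]
cell1 0.29 [ 558.8 -119.8    2.8] [315. 144.]
vial_a 0.93 [491.4 -83.7   7.3] [346.  55.]
vial_a 0.64 [ 468.1 -144.2    1.8] [267.  37.]
vial_a 0.41 [ 530.1 -181.6   37.5] [228. 126.]
eyepiece 0.92 [ 6.362e+02 -9.050e+01  2.000e-01] [358. 221.]
objective_can 0.88 [ 638.  -166.5    2.2] [279. 235.]
```

View pics/w1.png

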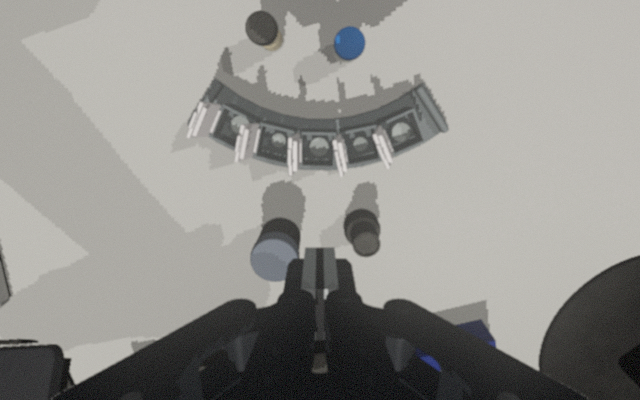

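The wrist view shows the lids leaning left (towards −y, the cell-1 end), at about x=200, 242, 292, 340 and 383 px. The black-capped vial is at (262,28), the blue one at (349,42), the can at (275,250) and the eyepiece at (363,232). Next I fit the strip model to these.

```bash
cat > fit.py <<'E'
from h import *
P=np.array([[534.5,-180.3],[548.3,-154],[562.8,-120.8],[563.5,-82.9],[553,-52.6]])
from scipy.optimize import least_squares
def arc(s,q,r=150): a=q[2]+s/150; return np.array([q[0]-150*np.cos(q[2])+r*np.cos(a),q[1]-150*np.sin(q[2])+r*np.sin(a)])
E
python3 - <<'E'
from fit import *
f=lambda q:np.concatenate([arc(34*(i-2),q)-P[i] for i in range(5)])
s=least_squares(f,[557,-118,-.2]);q=s.x;print(q.round(3),s.fun.round(1))
im=cv2.imread("pics/w1.png")
for i in range(5):
  for ds in(-14.5,14.5):
    L=[proj("wrist",[*arc(34*(i-2)+ds,q,r),33]) for r in(136,164)]
    cv2.line(im,*[tuple(int(round(v*1)) for v in p) for p in L],(0,255,0) if ds<0 else (0,0,255),1)
for r in (128,172):
  pts=np.array([proj("wrist",[*arc(x,q,r),0]) for x in np.linspace(-100,100,30)]).round().astype(int)
  cv2.polylines(im,[pts],False,(255,0,0),1)
cv2.imwrite("pics/ov.png",cv2.resize(im[60:190,170:460],(800,359),interpolation=2))
E
```

```text
[ 5.59919e+02 -1.19328e+02 -1.60000e-01] [ 0.  -1.5  2.5  2.  -2.9  1.5 -2.  -2.5  2.4  0.5]
```

View pics/ov.png

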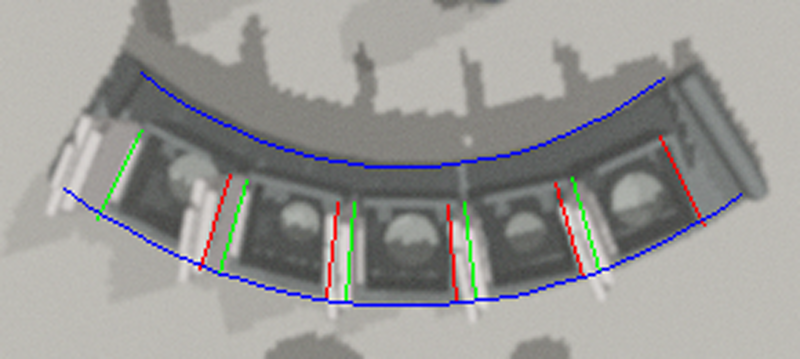

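Request:
move_arm(steps=[[1.84, -2.44, 0, 0, 0, 0, 0], [1.84, -2.44, 0, 0, 0, 0, 0], [1.84, -2.44, 0, 0, 0, 0, 0], [1.84, -2.44, 0, 0, 0, 0, 0], [1.84, -2.44, 0, 0, 0, 0, 0], [0, 0, 0, 0, 0, 7.74, 0], [0, 0, 0, 0, 0, 7.74, 0], [0, 0, 0, 0, 0, 7.74, 0], [0, 0, 0, 0, 0, 7.74, 0], [0, 0, 0, 0, 0, 7.74, 0], [0, 0, 0, 0, 0, 7.74, 0], [0, 0, 0, 0, 0, 7.74, 0], [0, 0, 2.5, 0, 0, 0, 0], [0, 0, 2.5, 0, 0, 0, 0], [0, 0, 2.5, 0, 0, 0, 0], [0, 0, 2.5, 0, 0, 0, 0], [0, 0, 0, 0, 0, 0, 0], [0, 0, 0, 0, 0, 0, 0], [0, 0, 0, 0, 0, 0, 0]])

```text
t: 5.4
eef_pos: [481.0, -228.2, 71.1]
eef_rot: [1.634, 2.679, 0.002]
contact_force: [0.4, 0.1, -0.2]
finger_gap: 0.3
finger_force: 0.0
```

```bash
cat > st.py <<'E'
from fit import *
q=np.array([559.9,-119.3,-.16])
def state():
    o=env.observe();p=o["eef_pos"];T=R.from_rotvec(o["eef_rot"]).as_matrix()
    c=arc(0,q,0);d=np.array(p[:2])-c
    a=np.arctan2(d[1],d[0]);print("t",o["t"],"pos",np.round(p,2),"r",np.hypot(*d).round(1),"s",((a-q[2])*150).round(1),"yaw err deg",np.degrees(np.arctan2(T[1,1],T[0,1])-a-np.pi/2).round(2),"tilt",T[:,2].round(4),"tipz",p[2]+T[2,2]*14,"F",np.round(o["contact_force"],2),"j",np.round(o["joint_positions"],2))
E
python3 - <<'E'
from st import *
state(); save("scene","s2.png"); a=cv2.imread("pics/s2.png")[150:290,280:420]
cv2.imwrite("pics/s2z.png",cv2.resize(a,(560,560),interpolation=2))
E
```

```text
t 5.4 pos [ 481.   -228.23   71.09] r 149.8 s -139.6 yaw err deg -0.29 tilt [ 3.4e-03 -9.0e-04 -1.0e+00] tipz 57.08673401090639 F [ 0.37  0.1  -0.22] j [-0.14  0.42 -0.44  0.   -0.7  -2.53]
```

View pics/s2z.png

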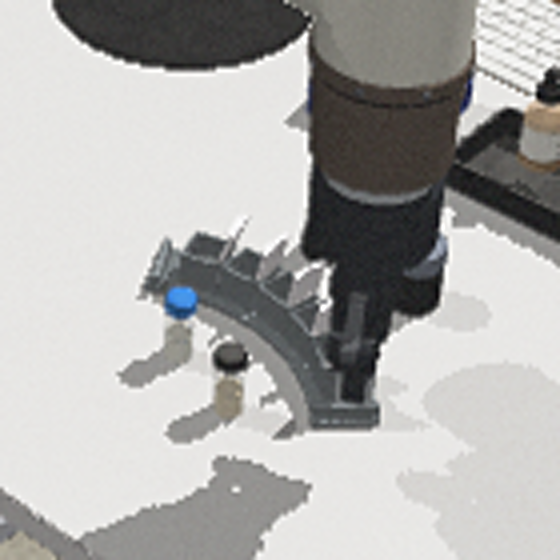

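```bash
python3 - <<'E'
from st import *
k=lambda P:((proj("scene",P)-[280,150])*4).round()
print("tip",k([481,-228,57]),"tip footprint",k([481,-228,0]))
for s in(-112,-100,-82.5,0,100):print(s,k([*arc(s,q),0]),k([*arc(s,q),33]),k([*arc(s,q,130),0]),k([*arc(s,q,172),0]))
m,f,r,t=cam("scene");print(-r.T@t)
for d in env.spot_point("specimen_strip","scene"):print(w("scene",d["centre"]))
E
```

```text
tip [350. 396.] tip footprint [343. 462.]
-112 [347. 431.] [351. 394.] [315. 430.] [381. 433.]
-100 [346. 418.] [350. 381.] [315. 418.] [380. 418.]
-82.5 [342. 399.] [346. 362.] [311. 402.] [375. 396.]
0 [285. 322.] [288. 285.] [263. 334.] [309. 309.]
100 [161. 271.] [163. 234.] [155. 290.] [168. 252.]
[-277.36762558 -713.0899453   904.53687766]
[ 560.42961656 -121.54325314    1.52439046]
```

The projected tip and strip positions match the picture: the tip is about 30 mm before the stop, and the model is confirmed. Now I lower the tips.

Request:
move_arm(steps=[[0, 0, 0.6, 0, 0, 0, 0], [0, 0, 0.6, 0, 0, 0, 0], [0, 0, 0.6, 0, 0, 0, 0], [0, 0, 0, 0, 0, 0, 0], [0, 0, 0, 0, 0, 0, 0], [0, 0, 0, 0, 0, 0, 0], [0, 0, 0, 0, 0, 0, 0]])

```text
t: 6.2
eef_pos: [479.8, -228.0, 51.5]
eef_rot: [1.637, 2.681, 0.0]
contact_force: [0.2, 0.2, -0.8]
finger_gap: 0.3
finger_force: 0.0
```

```bash
python3 -c "
from st import *
state()"
```

```text
t 6.2 pos [ 479.84 -227.98   51.46] r 149.0 s -140.5 yaw err deg 0.03 tilt [ 4.e-04 -1.e-04 -1.e+00] tipz 37.45900723458745 F [ 0.22  0.21 -0.78] j [-0.14  0.45 -0.46  0.   -0.66 -2.53]
```

Request:
move_arm(steps=[[0.008, 0.5, 0, 0, 0, -1.91, 0], [0.008, 0.5, 0, 0, 0, -1.91, 0], [0.008, 0.5, 0, 0, 0, -1.91, 0], [0.008, 0.5, 0, 0, 0, -1.91, 0], [0.008, 0.5, 0, 0, 0, -1.91, 0], [0.008, 0.5, 0, 0, 0, -1.91, 0], [0.008, 0.5, 0, 0, 0, -1.91, 0], [0.008, 0.5, 0, 0, 0, -1.91, 0], [0.008, 0.5, 0, 0, 0, -1.91, 0], [0.008, 0.5, 0, 0, 0, -1.91, 0], [0.008, 0.5, 0, 0, 0, -1.91, 0], [0.008, 0.5, 0, 0, 0, -1.91, 0], [0.008, 0.5, 0, 0, 0, -1.91, 0]])

```text
t: 7.5
eef_pos: [529.7, -186.5, 51.3]
eef_rot: [1.018, 2.972, 0.0]
contact_force: [-0.6, 0.4, 0.5]
finger_gap: -0.1
finger_force: 0.0
```

```bash
python3 -c "
from st import *
state()
save('wrist','w2.png')
cv2.imwrite('pics/w2z.png',cv2.imread('pics/w2.png'))"
```

```text
t 7.5 pos [ 529.71 -186.5    51.31] r 149.0 s -74.7 yaw err deg -0.13 tilt [ 2.e-04  1.e-04 -1.e+00] tipz 37.306023733231754 F [-0.58  0.42  0.52] j [-0.05  0.49 -0.38 -0.   -0.7  -2.18]
```

View pics/w2z.png

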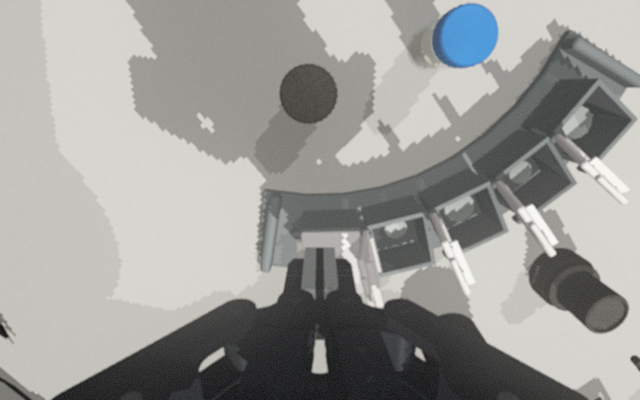

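Lid 1 is folding under the tips at (320,245), lid 2 stands just ahead at (365,265), and the strip has not moved. I carry on along the arc.

Request:
move_arm(steps=[[0.008, 0.5, 0, 0, 0, -1.91, 0], [0.008, 0.5, 0, 0, 0, -1.91, 0], [0.008, 0.5, 0, 0, 0, -1.91, 0], [0.008, 0.5, 0, 0, 0, -1.91, 0], [0.008, 0.5, 0, 0, 0, -1.91, 0], [0.008, 0.5, 0, 0, 0, -1.91, 0], [0.008, 0.5, 0, 0, 0, -1.91, 0], [0.008, 0.5, 0, 0, 0, -1.91, 0], [0.008, 0.5, 0, 0, 0, -1.91, 0], [0.008, 0.5, 0, 0, 0, -1.91, 0], [0.008, 0.5, 0, 0, 0, -1.91, 0], [0.008, 0.5, 0, 0, 0, -1.91, 0]])

```text
t: 8.75
eef_pos: [556.2, -133.1, 51.3]
eef_rot: [0.407, 3.115, 0.0]
contact_force: [-0.7, -0.5, 0.6]
finger_gap: 0.1
finger_force: 0.0
```

```bash
python3 -c "
from st import *
state()
save('wrist','w3.png')"
```

```text
t 8.75 pos [ 556.16 -133.14   51.31] r 149.2 s -14.4 yaw err deg -0.25 tilt [ 1.e-04  0.e+00 -1.e+00] tipz 37.31277959417065 F [-0.69 -0.45  0.58] j [ 0.05  0.51 -0.35 -0.   -0.71 -1.88]
```

View pics/w3.png

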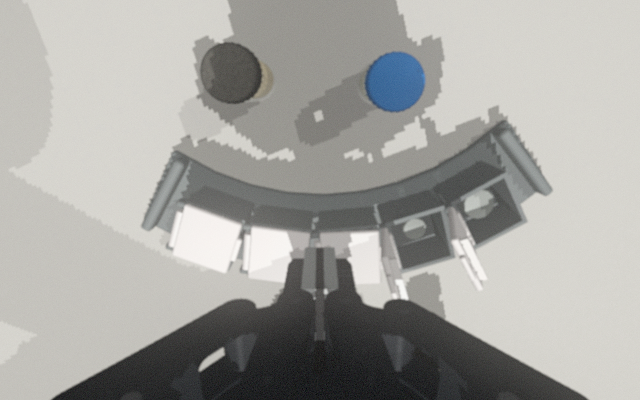

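Lids 1 and 2 lie flat at (205,238) and (268,252), lid 3 is folding, and lids 4 and 5 still stand at (395,270) and (465,250). I continue past cell 5.

Request:
move_arm(steps=[[0.008, 0.5, 0, 0, 0, -1.91, 0], [0.008, 0.5, 0, 0, 0, -1.91, 0], [0.008, 0.5, 0, 0, 0, -1.91, 0], [0.008, 0.5, 0, 0, 0, -1.91, 0], [0.008, 0.5, 0, 0, 0, -1.91, 0], [0.008, 0.5, 0, 0, 0, -1.91, 0], [0.008, 0.5, 0, 0, 0, -1.91, 0], [0.008, 0.5, 0, 0, 0, -1.91, 0], [0.008, 0.5, 0, 0, 0, -1.91, 0], [0.008, 0.5, 0, 0, 0, -1.91, 0], [0.008, 0.5, 0, 0, 0, -1.91, 0], [0.008, 0.5, 0, 0, 0, -1.91, 0], [0.008, 0.5, 0, 0, 0, -1.91, 0], [0.008, 0.5, 0, 0, 0, -1.91, 0]])

```text
t: 10.2
eef_pos: [558.1, -63.8, 51.4]
eef_rot: [-0.324, 3.125, 0.0]
contact_force: [-0.1, -0.0, 0.3]
finger_gap: -0.3
finger_force: 0.0
```

Request:
move_arm(steps=[[0.008, 0.5, 0, 0, 0, -1.91, 0], [0.008, 0.5, 0, 0, 0, -1.91, 0], [0.008, 0.5, 0, 0, 0, -1.91, 0], [0.008, 0.5, 0, 0, 0, -1.91, 0], [0.008, 0.5, 0, 0, 0, -1.91, 0], [0.008, 0.5, 0, 0, 0, -1.91, 0], [0.008, 0.5, 0, 0, 0, -1.91, 0], [0.008, 0.5, 0, 0, 0, -1.91, 0], [0.008, 0.5, 0, 0, 0, -1.91, 0], [0.008, 0.5, 0, 0, 0, -1.91, 0], [0.008, 0.5, 0, 0, 0, -1.91, 0], [0.008, 0.5, 0, 0, 0, -1.91, 0], [0, 0, 0, 0, 0, 0, 0], [0, 0, -1, 0, 0, 0, 0], [0, 0, -2, 0, 0, 0, 0], [0, 0, -4, 0, 0, 0, 0], [0, 0, -4, 0, 0, 0, 0], [0, 0, -4, 0, 0, 0, 0], [0, 0, 0, 0, 0, 0, 0], [0, 0, 0, 0, 0, 0, 0]])

```text
t: 12.2
eef_pos: [535.1, -9.4, 203.1]
eef_rot: [-0.932, 2.996, 0.0]
contact_force: [-0.0, 0.5, 0.1]
finger_gap: -0.1
finger_force: 0.0
```

```bash
python3 -c "
from st import *
state()
save('wrist','w4.png')"
```

```text
t 12.2 pos [535.12  -9.38 203.07] r 150.3 s 115.4 yaw err deg -0.33 tilt [ 0.0034  0.0013 -1.    ] tipz 189.07420365309503 F [-0.03  0.53  0.06] j [ 0.29  0.27 -0.28 -0.   -1.02 -1.25]
```

View pics/w4.png

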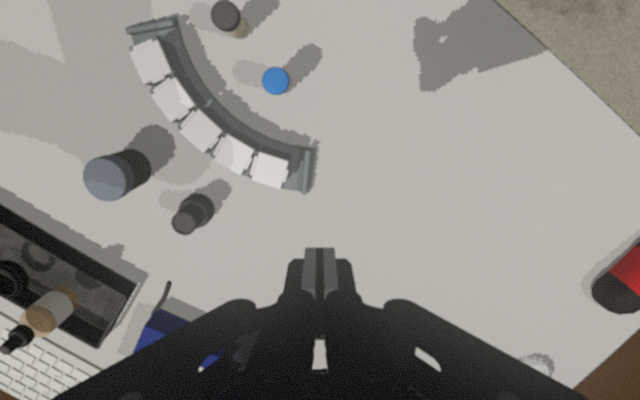

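All five lids lie flat, from (150,60) to (270,168). The strip and the things around it stand as before, and the arm is clear.

```bash
python3 -c "
from h import *
print(env.close_job())"
```

```text
the job is handed in; nothing more can be done
None
```

The job is handed in: all five lids were folded flat in order from cell 1 to cell 5 in one light sweep, the last picture shows the strip and its neighbours where they were, and the arm ended clear at about 12 s of the 48 s allowed.

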